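Pack four goods into their cardboard inserts

TASK

Pack the order: put each of the four goods on the bench (the large tin, the small tin, the six-sided carton and the oblong carton) upright and fully down into the cardboard insert whose cut-out has its own outline and size, with the oblong carton along its cut-out. Lower each one in rather than letting it drop, and leave the tape roll and the stapler where they are.

Things in the scene. Friction and masses are not known exactly. Their poses are not given: they have to be found in the camera images.
- large_tin: Closed round tin of bare metal, the wider of the two: 60 mm in diameter, 55 mm tall, 0.18 to 0.35 kg. Loose. Starts upright on the bench. Origin: centre of the underside; z is up. 
- small_tin: Closed round tin of bare metal, the slimmer of the two: 40 mm in diameter, 60 mm tall, 0.08 to 0.17 kg. Loose. Starts upright on the bench. Origin: centre of the underside; z is up. 
- hex_box: Upright six-sided (regular hexagon) closed carton of brown cardboard, 46 mm across its flats, 53 mm across its corners, 60 mm tall, 0.10 to 0.21 kg. Loose. Starts upright on the bench. Origin: centre of the underside; z is up. x points to the middle of a flat face (so do the directions at every 60 degrees from it).
- oblong_box: Closed oblong carton of brown cardboard with a paper strip along its top: 64 mm long (along its x), 36 mm wide (along its y), 55 mm tall, 0.14 to 0.28 kg. Loose. Starts upright on the bench. Origin: centre of the underside; z is up. 
- large_round_insert: Square pad of thick brown cardboard, 96 x 96 mm, with a large round cut-out 72 mm in diameter. The pad is fixed to the bench and 20 mm thick; the floor of the cut-out lies 4 mm above the bench, so the cut-out is 16 mm deep. Origin: centre of the underside, below the middle of the cut-out; z is up. 
- small_round_insert: Square pad of thick brown cardboard, 80 x 80 mm, with a small round cut-out 52 mm in diameter. The pad is fixed to the bench and 20 mm thick; the floor of the cut-out lies 4 mm above the bench, so the cut-out is 16 mm deep. Origin: centre of the underside, below the middle of the cut-out; z is up. 
- hex_insert: Six-sided pad of thick brown cardboard, 80 mm across its flats, with a six-sided cut-out 58 mm across its flats. The pad is fixed to the bench and 20 mm thick; the floor of the cut-out lies 4 mm above the bench, so the cut-out is 16 mm deep. Origin: centre of the underside, below the middle of the cut-out; z is up. x points to the middle of a flat side.
- oblong_insert: Oblong pad of thick brown cardboard, 100 mm (along its x) by 72 mm (along its y), with an oblong cut-out 76 mm (along x) by 48 mm (along y). The pad is fixed to the bench and 20 mm thick; the floor of the cut-out lies 4 mm above the bench, so the cut-out is 16 mm deep. Origin: centre of the underside, below the middle of the cut-out; z is up. 
- tape_roll: Bystander: roll of white packing tape lying flat, a ring 90 mm across with a 72 mm hole, 48 mm tall. Loose; stands among the goods and pads. Origin: centre of the underside.
- stapler: Bystander: black desk stapler, 110 mm long (along its x), 34 mm wide, about 50 mm tall. Loose; stands among the goods and pads. Origin: centre of the underside.
Mind the look-alikes: they are no part of the job. What is shaped like the large_tin but turquoise is not meant. Leave any red look-alike of the oblong_box alone.

How it is judged:
By the outcome, as a careful person would: the job done as asked, in the order asked, and still so for the second after the job is handed in, with the robot touching nothing.
It also fails if it takes over 102 s, if anything falls off the work surface, if the arm or the gripper's body presses on something with over 40 N, if the wrist force passes 120 N, or if a joint passes its speed limit or range.

ROBOT

A 6-joint arm with a two-finger parallel gripper is mounted at the origin on the work surface. World frame = base frame: x ahead of the robot, y to its left, z up, the work surface at z = 0. Lengths are in m, angles in rad, forces in N, time in s.
With the tool pointing down it reaches from about 0.25 to 0.725 m from the base axis. Payload 4 kg.
Tool frame: the origin (TCP) lies midway between the tips of the shut fingers; the grasp point (between the pads) lies 19 mm behind it; z points along the fingers, y is the line along which they close (so a half turn about z gives the same grasp; the last joint's range is limited). The gripper opens to 85 mm and grips with 20 to 120 N. Pads are 22 mm wide; open, the fingers measure 114 mm over their backs; the gripper's body (76 mm by 85 mm) begins 54 mm behind the grasp point. The pads swing forward as they close: fully open they stand 13 mm farther back than shut.
Start: joints at [1.22, 0.241, 0.005, 1.335, 0, 1.571], TCP at [0.172, 0.47, 0.231] pointing down, gripper open.
Joint ranges: [-2.72, 2.72], [-1.05, 1.87], [-1.09, 1.28], [-1.99, 2.15], [-1.42, 1.44], [-3.14, 3.14]. Speed limits (rad/s): [2.79, 2.79, 3.14, 3.14, 3.14, 3.14].

INTERFACE

Orientations are given as a unit quaternion [x, y, z, w].
In Python, from workcell import bot gives the robot as it stands.
- The arm moves only by the tool move_arm, never from a script. Its argument "motion" is a list of rows, each an object of numbers: "x", "y", "z": the shift along the tool's x, y, z in cm; "yaw": the turn about the tool's z in degrees. A call has 1 to 20 rows; each row is the pose to reach, as a shift and turn from the pose commanded when the call began, along the tool's axes at that moment; what a row does not reach only later rows make up. A row lasts 1/8 s, in which the tool goes at most 62.5 mm and 10.7 degrees, less where a joint would pass 70% of its speed; a pose out of reach is approached as far as the arm can. A call with a gripper value outside its range is refused whole. "gripper" is the opening, from -1 (shut) to 1 (fully open), set as the call begins (left out, the last holds). The fingers move at their own pace and stop on an object; the grip force is fixed at half the most. Time passes only in rows, so rows that repeat a pose let the fingers close. It gives the time, the measured TCP pose, the force, the opening and the grip force at its end, in the units of the state.
- bot.get_obs(): the state, without advancing time (a new reading comes with each control period).
- bot.camera(name): name is "side" or "top" or "wrist"; returns the picture (480x640x3 uint8, blue, green, red); there is no depth.
- bot.camera_model(name): a dict with "K" (3x3 intrinsics, pixels), "dist" ([k1, k2, p1, p2, k3] as OpenCV has them; the pictures are not rectified), "world_from_camera" (4x4, takes a point from camera to world coordinates). Camera axes: x right, y down, z forward; pixel columns grow to the right and rows downward; lengths in m; the calibration is good to about 2 mm. A picture is of the moment at which its call begins: read the wrist's pose just before it. camera_model takes no time and is no camera call; for the wrist camera it gives the pose at the moment of the call.
- bot.job_done(): hands the job in; it is judged then, once.
Trained networks look in the newest picture that a camera, given by its name, has taken for a name from the list of things; names that differ only in an ending like _2 or _b are one class to them, and where a whole thing is asked for, a point or a joint stands for the part that bears it (a point fixed in the world has none). Each returns a list of dicts, best first, with "score" (0 to 1); they miss things now and then, are a little off and sometimes report something else, mostly with a low value. They report only what shows in the picture. A call takes as long as a camera call. They do not tell look-alikes from the thing itself.
- bot.cut_out(camera, name): "mask" (480x640 bool, what is visible of it) and "centre" ([row, column] in pixels, amid what is visible of it).
The state is a dict: "clock": time; "joint_pos": joint angles; "joint_vel": joint speeds; "tau": joint torques, N m; "eef_pos": TCP position; "tool_rot": TCP orientation; "ft_force": force on the tool from outside, world axes, zero at the start; "ft_torque": the same for the moment, N m; "grip_width": finger opening in m; "grasp_force": force on a finger pad.
Only numpy, scipy, OpenCV 4.12 (cv2) and the standard library are available. Lean on these libraries where they do the work, as an engineer would, in place of code of your own. Each camera call takes 0.05 s, during which the arm holds its last target. There are 200 camera calls.

## Working session

There is one attempt and no reset: what is moved stays moved. The work goes in short steps, Python scripts to look and compute and a tool call to move; the robot and the scene stay as the last step left them, time stands still between calls to the robot, and variables do not carry over. Pictures are saved under pics/ and viewed, at most 14 in all, crops included, and the job is handed in when it is done.

Besides the shell and the picture viewer there is one more tool, called after "Request:" as name(argument=value, ...) on one line, values as JSON. move_arm: Moves the arm, as the interface text tells. Its arguments: {"type":"object","properties":{"motion":{"type":"array"},"gripper":{"type":"number"}},"required":["motion"]}

```bash
mkdir -p pics; ls
python3 - <<'E'
from workcell import bot
import cv2
print(bot.get_obs())
for c in("top","side"):
    cv2.imwrite(f"pics/{c}0.png",bot.camera(c))
    m=bot.camera_model(c);print(c,m)
E
```

```text
pics
{'clock': 0.0, 'joint_pos': array([1.22000415e+00, 2.41437594e-01, 3.73368554e-03, 1.33519555e+00,
       3.53025516e-06, 1.57077868e+00]), 'joint_vel': array([ 0.00043349, -0.00221457,  0.00220542, -0.00065815,  0.00017159,
       -0.00140387]), 'tau': array([-9.08978218e-04, -3.72322690e+01,  2.52405846e+01,  1.69655675e-02,
        1.79310553e-05, -2.15506461e-06]), 'eef_pos': array([0.1716047 , 0.46896263, 0.23040427]), 'tool_rot': array([ 1.74489380e-01,  9.84658494e-01, -1.03512446e-03, -1.85243823e-04]), 'ft_force': array([-0.20058185,  0.14041504,  0.45111794]), 'ft_torque': array([ 0.02942246,  0.05526499, -0.07113062]), 'grasp_force': 0.0, 'grip_width': 0.0852844882873894}
top {'K': array([[478.52653711,   0.        , 316.15497217],
       [  0.        , 478.52653711, 233.43660007],
       [  0.        ,   0.        ,   1.        ]]), 'dist': array([-0.07404849,  0.        ,  0.        ,  0.        ,  0.        ]), 'world_from_camera': array([[-0.02427851, -0.99800476,  0.05828421,  0.42998215],
       [-0.9994891 ,  0.02544423,  0.01934248, -0.0178085 ],
       [-0.02078689, -0.05778483, -0.99811263,  0.90560777],
       [ 0.        ,  0.        ,  0.        ,  1.        ]])}
side {'K': array([[440.36985596,   0.        , 319.01809691],
       [  0.        , 440.36985596, 242.77230757],
       [  0.        ,   0.        ,   1.        ]]), 'dist': array([-0.01512035,  0.        ,  0.        ,  0.        ,  0.        ]), 'world_from_camera': array([[-0.89864558, -0.33173417,  0.28703407,  0.24887614],
       [-0.43845747,  0.69985721, -0.56387493,  0.44051336],
       [-0.01382628, -0.63257595, -0.77437491,  0.65202701],
       [ 0.        ,  0.        ,  0.        ,  1.        ]])}
```

View pics/top0.png

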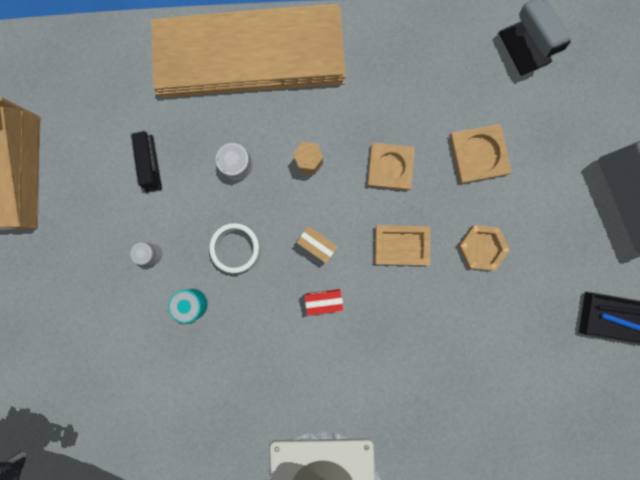

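View pics/side0.png

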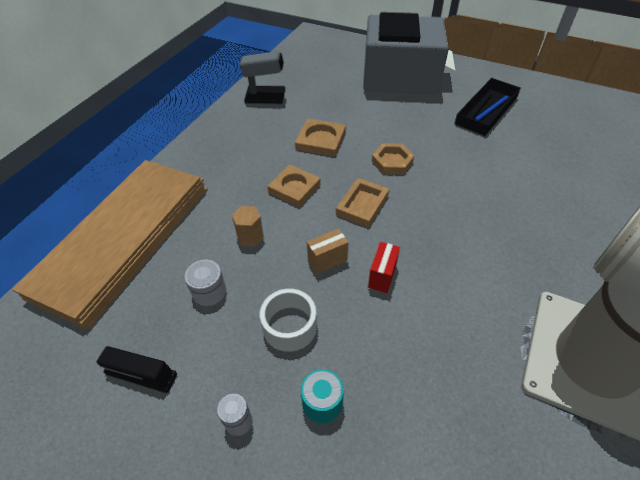

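The top view shows the following (col,row):
- **Goods:** large tin (232,161), small tin (143,254), hex (308,157), oblong (316,246).
- **Inserts:** small round (391,167), large round (480,154), oblong (403,246), hex (484,248).
- **Bystanders and look-alikes:** tape (234,249), stapler (147,161), turquoise tin (187,306), red box (323,302).

Next I'll fit prism silhouettes to the network masks.

```bash
cat > h.py <<'E'
import numpy as np, cv2
from scipy.optimize import minimize
from workcell import bot
def ngon(n,r,off=0): a=np.arange(n)*2*np.pi/n+off; return np.c_[r*np.cos(a),r*np.sin(a)]
def rect(a,b): return np.array([[a,b],[-a,b],[-a,-b],[a,-b]])/2
S={'large_tin':(ngon(40,.03),.055),'small_tin':(ngon(40,.02),.06),'hex_box':(ngon(6,.023/np.cos(np.pi/6),np.pi/6),.06),
'oblong_box':(rect(.064,.036),.055),'large_round_insert':(rect(.096,.096),.02),'small_round_insert':(rect(.08,.08),.02),
'hex_insert':(ngon(6,.04/np.cos(np.pi/6),np.pi/6),.02),'oblong_insert':(rect(.1,.072),.02),'tape_roll':(ngon(40,.045),.048),'stapler':(rect(.11,.034),.05)}
per={'large_tin':0,'small_tin':0,'tape_roll':0,'hex_box':60,'hex_insert':60,'large_round_insert':90,'small_round_insert':90,'oblong_box':180,'oblong_insert':180,'stapler':180}
def proj(P,m):
    T=np.linalg.inv(m['world_from_camera']); r=cv2.Rodrigues(T[:3,:3])[0]
    return cv2.projectPoints(np.asarray(P,float),r,T[:3,3],m['K'],m['dist'])[0][:,0]
def ray(uv,m,z):
    n=cv2.undistortPoints(np.array([[uv]],float),m['K'],m['dist'])[0,0]; T=m['world_from_camera']
    d=T[:3,:3]@[n[0],n[1],1]; o=T[:3,3]; return o+d*(z-o[2])/d[2]
def hull(p,name,m,z0=0):
    poly,h=S[name]; c,s=np.cos(p[2]),np.sin(p[2]); q=poly@np.array([[c,s],[-s,c]])+p[:2]
    P=np.r_[np.c_[q,np.full(len(q),z0)],np.c_[q,np.full(len(q),z0+h)]]
    return cv2.convexHull(proj(P,m).astype(np.float32))
def fill(h,sc=16):
    im=np.zeros((480,640),np.uint8); cv2.fillConvexPoly(im,np.round(h*sc).astype(np.int32),255,cv2.LINE_AA,4); return im/255.
def fit(name,masks,models,p0,z0=0):
    M=[cv2.morphologyEx(k.astype(np.uint8),cv2.MORPH_CLOSE,np.ones((25,25)))*1. if 'insert' in name or name=='tape_roll' else k*1. for k in masks]
    def ious(p): 
        r=[]
        for k,m in zip(M,models):
            f=fill(hull(p,name,m,z0)); r.append(np.minimum(f,k).sum()/np.maximum(f,k).sum())
        return r
    best=None
    for y in ([0] if per[name]==0 else np.radians(np.arange(0,per[name],15))):
        q=[p0[0],p0[1],y]
        r=minimize(lambda p:-sum(ious(p)),q,method='Nelder-Mead',options=dict(initial_simplex=np.array([q]*4)+np.vstack([[0,0,0],np.diag([.006,.006,.2])]),xatol=1e-4,fatol=1e-5))
        if best is None or r.fun<best.fun: best=r
    return best.x,ious(best.x)
E
cat > m.py <<'E'
from h import *
img={c:bot.camera(c) for c in('top','side')}
mod={c:bot.camera_model(c) for c in img}
for n in S:
    ct=[d for d in bot.cut_out('top',n) if d['score']>.3]
    cs=[d for d in bot.cut_out('side',n) if d['score']>.3]
    res=[]
    for d in ct:
        u=d['centre'][::-1]; p0=ray(u,mod['top'],S[n][1]*.8)
        x,i=fit(n,[d['mask']],[mod['top']],p0)
        f=[(np.minimum(fill(hull(x,n,mod['side'])),e['mask']).sum(),k) for k,e in enumerate(cs)]
        g=''
        if f and max(f)[0]>50:
            x2,i2=fit(n,[d['mask'],cs[max(f)[1]]['mask']],[mod['top'],mod['side']],x); g=(x2[:2].round(4),round(np.degrees(x2[2]),1),np.round(i2,2))
        bgr=np.median(img['top'][d['mask']],axis=0)
        print(n,round(d['score'],2),np.round(d['centre']),x[:2].round(4),round(np.degrees(x[2]),1),np.round(i,2),'|both',g,bgr)
E
python3 m.py
```

```text
large_tin 0.89 [304. 188.] [0.3566 0.2391] 4.6 [0.86] |both (array([0.3543, 0.2383]), np.float64(8.1), array([0.86, 0.86])) [174. 173. 110.]
large_tin 0.81 [163. 234.] [0.6197 0.1483] -6.0 [0.93] |both  [183. 179. 173.]
small_tin 0.72 [253. 148.] [0.4514 0.3156] -6.2 [0.89] |both (array([0.4497, 0.3147]), np.float64(13.5), array([0.88, 0.94])) [178. 173. 168.]
hex_box 0.81 [159. 310.] [0.6212 0.0096] 49.8 [0.93] |both (array([0.6199, 0.0084]), np.float64(-9.6), array([0.91, 0.92])) [105. 150. 181.]
hex_box 0.73 [161. 235.] [0.6197 0.1506] 40.0 [0.8] |both  [183. 179. 173.]
oblong_box 0.75 [304. 324.] [ 0.3568 -0.012 ] 96.7 [0.91] |both (array([ 0.3562, -0.0123]), np.float64(98.4), array([0.91, 0.84])) [ 67.5  69.5 203. ]
oblong_box 0.7 [244. 315.] [ 0.4599 -0.003 ] 54.0 [0.9] |both (array([ 0.4592, -0.0038]), np.float64(234.1), array([0.89, 0.93])) [109. 152. 183.]
large_round_insert 0.72 [153. 479.] [ 0.6262 -0.3144] 9.6 [0.95] |both (array([ 0.6259, -0.3161]), np.float64(100.5), array([0.95, 0.9 ])) [104. 150. 182.]
large_round_insert 0.48 [242. 315.] [0.4733 0.0064] 43.4 [0.25] |both  [109. 152. 183.]
small_round_insert 0.63 [169. 391.] [ 0.6061 -0.1429] 83.6 [0.93] |both (array([ 0.6046, -0.1455]), np.float64(83.7), array([0.9 , 0.94])) [106. 152. 184.]
hex_insert 0.6 [248. 483.] [ 0.448  -0.3135] 53.4 [0.91] |both (array([ 0.4473, -0.3157]), np.float64(54.4), array([0.91, 0.95])) [106. 151. 183.]
oblong_insert 0.71 [244. 401.] [ 0.4565 -0.1593] 87.4 [0.94] |both (array([ 0.4559, -0.162 ]), np.float64(87.5), array([0.93, 0.91])) [106. 152. 183.]
tape_roll 0.97 [248. 218.] [0.4583 0.1483] 29.1 [0.95] |both (array([0.4574, 0.1475]), np.float64(10.6), array([0.94, 0.93])) [195. 196. 190.]
stapler 0.63 [159. 143.] [0.6255 0.3176] 194.7 [0.81] |both (array([0.6251, 0.3206]), np.float64(187.8), array([0.79, 0.81])) [42. 38. 38.]
```

Fits agree with the layout and the given sizes. I'll start with the large tin at about (0.620, 0.149), going above it and looking with the wrist camera.

```bash
cat > g.py <<'E'
import sys
from h import *
# usage: g.py x y z psi_deg : shifts from present pose; psi = world angle of the closing axis (mod 180)
o=bot.get_obs(); from scipy.spatial.transform import Rotation as R
T=R.from_quat(o['tool_rot']).as_matrix(); p=o['eef_pos']
psi=np.degrees(np.arctan2(T[1,1],T[0,1]))
print('t',o['clock'],'tcp',p.round(4),'psi',psi.round(1),'j',np.degrees(o['joint_pos']).round(0),'w',round(o['grip_width'],4),'F',o['ft_force'].round(1))
if len(sys.argv)>3:
    a=list(map(float,sys.argv[1:5])); d=T.T@(np.array(a[:3])-p)*100
    dy=(a[3]-psi+90)%180-90 if len(a)>3 else 0
    print('shift cm',d.round(2),'yaw',round(-dy,1), 'new psi',psi+dy)
E
cat > w.py <<'E'
import sys
from h import *
# usage: w.py name x y [z0]: wrist fit near x,y
n=sys.argv[1]; p=np.array([float(sys.argv[2]),float(sys.argv[3]),0]); z0=float(sys.argv[4]) if len(sys.argv)>4 else 0
m=bot.camera_model('wrist'); im=bot.camera('wrist'); v=im.copy()
ex=proj([[p[0],p[1],z0+S[n][1]/2]],m)[0]
c=[d for d in bot.cut_out('wrist',n) if d['score']>.2]
print('cam',m['world_from_camera'][:3,3].round(3),'expect px',ex.round(0),[(round(d['score'],2),np.round(d['centre'][::-1])) for d in c])
if c:
    d=min(c,key=lambda d:np.hypot(*(np.array(d['centre'])[::-1]-ex)))
    k=d['mask']; x,i=fit(n,[k],[m],p,z0); print(n,x[:2].round(4),round(np.degrees(x[2]),1),'iou',np.round(i,2),'bgr',np.median(im[k],axis=0))
    cv2.polylines(v,[hull(x,n,m,z0).astype(int)],True,(0,0,255),1)
    v[k]=v[k]//2+np.array([0,60,0],np.uint8)
cv2.imwrite('pics/w_%s_%.2f.png'%(n,bot.get_obs()['clock']),v)
E
python3 g.py 0.62 0.149 0.2 13.5
```

```text
t 1.2 tcp [0.1718 0.4695 0.2313] psi 69.9 j [70. 14.  0. 77. -0. 90.] w 0.0857 F [ 0.1  0.5 -0.4]
shift cm [-53.1  -14.7    3.13] yaw 56.4 new psi 13.5
```

Request:
move_arm(motion=[{"x": -53, "y": -14.7, "z": 3.1, "yaw": 56}, {"x": -53, "y": -14.7, "z": 3.1, "yaw": 56}, {"x": -53, "y": -14.7, "z": 3.1, "yaw": 56}, {"x": -53, "y": -14.7, "z": 3.1, "yaw": 56}, {"x": -53, "y": -14.7, "z": 3.1, "yaw": 56}, {"x": -53, "y": -14.7, "z": 3.1, "yaw": 56}, {"x": -53, "y": -14.7, "z": 3.1, "yaw": 56}, {"x": -53, "y": -14.7, "z": 3.1, "yaw": 56}, {"x": -53, "y": -14.7, "z": 3.1, "yaw": 56}, {"x": -53, "y": -14.7, "z": 3.1, "yaw": 56}, {"x": -53, "y": -14.7, "z": 3.1, "yaw": 56}, {"x": -53, "y": -14.7, "z": 3.1, "yaw": 56}, {"x": -53, "y": -14.7, "z": 3.1, "yaw": 56}], gripper=1)

```text
clock: 2.82
eef_pos: [0.6183, 0.1505, 0.201]
tool_rot: [0.616, 0.788, 0.0, 0.0]
ft_force: [-0.1, 0.2, 0.2]
grip_width: 0.0854
grasp_force: 0.0
```

```bash
python3 w.py large_tin .62 .149; python3 g.py .62 .149 .018 13.5; ls pics
```

```text
cam [0.6   0.224 0.344] expect px [316. 215.] [(0.93, array([316., 220.])), (0.87, array([20., 29.]))]
large_tin [0.6187 0.1506] -3.1 iou [0.93] bgr [191. 184. 181.]
t 2.925 tcp [0.6186 0.1502 0.2009] psi 14.0 j [14. 30. 20. 80.  0. 90.] w 0.0852 F [ 0.2  0.2 -0.3]
shift cm [-0.16  0.1  18.29] yaw 0.5 new psi 13.499999999999998
side0.png
top0.png
w_large_tin_2.92.png
```

View pics/w_large_tin_2.92.png

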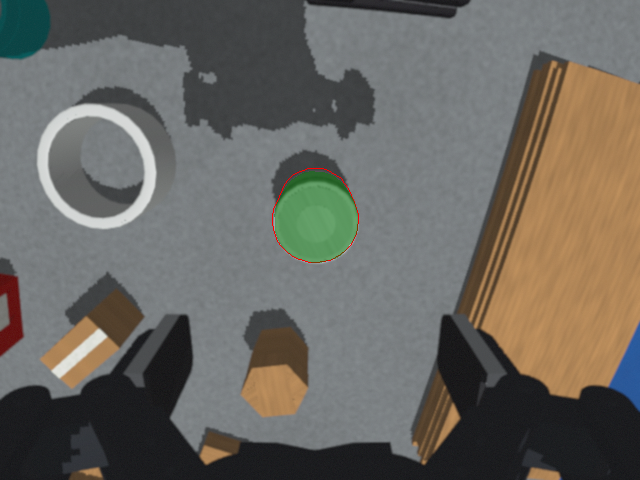

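The tin's outline fits at (316,215), directly below the TCP, so I'll descend and grip.

Request:
move_arm(motion=[{"z": 6}, {"z": 12}, {"z": 15}, {"z": 17}, {"z": 18.3}, {"z": 18.3}, {"z": 18.3}])

```text
invalid input at $.motion[0]: expected keys x, y, z, yaw
```

Request:
move_arm(motion=[{"z": 0}, {"z": 0}, {"z": 0}, {"z": 0}, {"z": 0}, {"z": 0}], gripper=-1)

```text
invalid input at $.motion[0]: expected keys x, y, z, yaw
```

```bash
python3 g.py .626 -.3155 .12 -26.8
```

```text
t 2.925 tcp [0.6186 0.1502 0.2009] psi 14.0 j [14. 30. 20. 80.  0. 90.] w 0.0852 F [ 0.2  0.2 -0.3]
shift cm [-45.37 -10.54   8.08] yaw 40.8 new psi -26.799999999999997
```

Request:
move_arm(motion=[{"x": 0, "y": 0, "z": 6, "yaw": 0}, {"x": 0, "y": 0, "z": 12, "yaw": 0}, {"x": 0, "y": 0, "z": 15, "yaw": 0}, {"x": 0, "y": 0, "z": 17, "yaw": 0}, {"x": 0, "y": 0, "z": 18.3, "yaw": 0}, {"x": 0, "y": 0, "z": 18.3, "yaw": 0}, {"x": 0, "y": 0, "z": 18.3, "yaw": 0}])

```text
clock: 3.8
eef_pos: [0.6199, 0.1497, 0.0185]
tool_rot: [0.616, 0.788, 0.001, 0.001]
ft_force: [-0.8, 0.5, 1.3]
grip_width: 0.0857
grasp_force: 0.0
```

Request:
move_arm(motion=[{"x": 0, "y": 0, "z": 0, "yaw": 0}, {"x": 0, "y": 0, "z": 0, "yaw": 0}, {"x": 0, "y": 0, "z": 0, "yaw": 0}, {"x": 0, "y": 0, "z": 0, "yaw": 0}, {"x": 0, "y": 0, "z": 0, "yaw": 0}, {"x": 0, "y": 0, "z": 0, "yaw": 0}], gripper=-1)

```text
clock: 4.55
eef_pos: [0.62, 0.1496, 0.0188]
tool_rot: [0.616, 0.787, 0.001, 0.001]
ft_force: [-0.2, -0.6, 5.8]
grip_width: 0.0588
grasp_force: 65.1
```

```bash
python3 g.py .626 -.3155 .12 -26.8
```

```text
t 4.55 tcp [0.62   0.1496 0.0188] psi 13.9 j [14. 38.  5. 57.  0. 90.] w 0.0588 F [-0.2 -0.6  5.8]
shift cm [-45.29 -10.56 -10.15] yaw 40.7 new psi -26.799999999999997
```

Gripped, with a width of 58.8 mm. I'll lift and stop beside the large insert, so the held tin doesn't block the wrist view.

```bash
python3 g.py .50 -.297 .22 -26.8
```

```text
t 4.55 tcp [0.62   0.1496 0.0188] psi 13.9 j [14. 38.  5. 57.  0. 90.] w 0.0588 F [-0.2 -0.6  5.8]
shift cm [-40.47 -22.33 -20.18] yaw 40.7 new psi -26.799999999999997
```

Request:
move_arm(motion=[{"x": 0, "y": 0, "z": -4, "yaw": 0}, {"x": 0, "y": 0, "z": -10, "yaw": 0}, {"x": -4, "y": -2, "z": -15, "yaw": 4}, {"x": -9, "y": -5, "z": -18, "yaw": 9}, {"x": -14, "y": -8, "z": -20.2, "yaw": 14}, {"x": -19, "y": -10.5, "z": -20.2, "yaw": 19}, {"x": -24, "y": -13, "z": -20.2, "yaw": 24}, {"x": -29, "y": -16, "z": -20.2, "yaw": 29}, {"x": -34, "y": -19, "z": -20.2, "yaw": 34}, {"x": -38, "y": -21, "z": -20.2, "yaw": 38}, {"x": -40.5, "y": -22.3, "z": -20.2, "yaw": 40.7}, {"x": -40.5, "y": -22.3, "z": -20.2, "yaw": 40.7}, {"x": -40.5, "y": -22.3, "z": -20.2, "yaw": 40.7}])

```text
clock: 6.18
eef_pos: [0.4995, -0.2968, 0.2186]
tool_rot: [0.852, 0.524, -0.0, -0.001]
ft_force: [-0.0, 0.0, -2.7]
grip_width: 0.0588
grasp_force: 65.2
```

```bash
python3 w.py large_round_insert .626 -.3155;python3 w.py hex_insert .447 -.3155; python3 w.py small_round_insert .6046 -.1455;python3 w.py oblong_insert .456 -.162; python3 g.py .626 -.3155 .06 -26.8; ls pics
```

```text
cam [ 0.533 -0.229  0.361] expect px [463. 155.] [(0.58, array([462., 153.]))]
large_round_insert [ 0.6259 -0.315 ] 9.5 iou [0.98] bgr [ 95. 145. 191.]
cam [ 0.533 -0.229  0.362] expect px [271. 249.] [(0.81, array([253., 230.]))]
hex_insert [ 0.4472 -0.3122] -6.3 iou [0.55] bgr [ 95. 146. 192.]
cam [ 0.533 -0.229  0.362] expect px [350. -34.] [(0.85, array([343.,  10.]))]
small_round_insert [ 0.6051 -0.1433] -6.8 iou [0.97] bgr [ 96. 146. 193.]
cam [ 0.533 -0.229  0.362] expect px [189.  78.] [(0.75, array([185.,  71.]))]
oblong_insert [ 0.4557 -0.1598] 87.4 iou [0.97] bgr [ 54.  78. 101.]
t 6.575 tcp [ 0.5001 -0.2968  0.2194] psi -26.7 j [-31.  23.  12.  79.   0.  86.] w 0.0586 F [-0.9  0.  -2.4]
shift cm [ 3.99 12.08 15.94] yaw 0.1 new psi -26.800000000000004
side0.png
top0.png
w_hex_insert_6.38.png
w_large_round_insert_6.28.png
w_large_tin_2.92.png
w_oblong_insert_6.58.png
w_small_round_insert_6.47.png
```

The insert is confirmed at (0.6259, −0.3150). I'll go above it and lower gently.

Request:
move_arm(motion=[{"x": 2, "y": 6, "z": 2, "yaw": 0}, {"x": 4, "y": 11, "z": 5, "yaw": 0}, {"x": 4, "y": 12.1, "z": 10, "yaw": 0}, {"x": 4, "y": 12.1, "z": 13, "yaw": 0}, {"x": 4, "y": 12.1, "z": 15.5, "yaw": 0}, {"x": 4, "y": 12.1, "z": 16, "yaw": 0}, {"x": 4, "y": 12.1, "z": 16, "yaw": 0}])

```text
clock: 7.45
eef_pos: [0.6261, -0.3162, 0.0597]
tool_rot: [0.852, 0.524, 0.0, 0.0]
ft_force: [0.3, -0.7, -1.4]
grip_width: 0.0588
grasp_force: 65.8
```

```bash
python3 g.py .6259 -.315 .0228 -26.8
```

```text
t 7.45 tcp [ 0.6261 -0.3162  0.0597] psi -26.8 j [-27.  43.  21.  68.  -0.  90.] w 0.0588 F [ 0.3 -0.7 -1.4]
shift cm [ 0.1  -0.07  3.69] yaw 0.0 new psi -26.8
```

Request:
move_arm(motion=[{"x": 0, "y": 0, "z": 1, "yaw": 0}, {"x": 0, "y": 0, "z": 2, "yaw": 0}, {"x": 0, "y": 0, "z": 2.7, "yaw": 0}, {"x": 0, "y": 0, "z": 3.2, "yaw": 0}, {"x": 0, "y": 0, "z": 3.5, "yaw": 0}, {"x": 0, "y": 0, "z": 3.65, "yaw": 0}, {"x": 0, "y": 0, "z": 3.65, "yaw": 0}, {"x": 0, "y": 0, "z": 3.65, "yaw": 0}])

```text
clock: 8.45
eef_pos: [0.6261, -0.3163, 0.0231]
tool_rot: [0.852, 0.524, 0.0, 0.0]
ft_force: [-0.3, -0.1, -2.8]
grip_width: 0.0587
grasp_force: 66.1
```

Request:
move_arm(motion=[{"x": 0, "y": 0, "z": 0.1, "yaw": 0}, {"x": 0, "y": 0, "z": 0.1, "yaw": 0}, {"x": 0, "y": 0, "z": 0.1, "yaw": 0}])

```text
clock: 8.82
eef_pos: [0.6261, -0.3163, 0.0228]
tool_rot: [0.852, 0.524, 0.0, 0.0]
ft_force: [-2.5, 1.2, 5.6]
grip_width: 0.0588
grasp_force: 66.3
```

Contact with the floor at z = 0.0228, as predicted. I'll release, rise, and go for the small tin.

Request:
move_arm(motion=[{"x": 0, "y": 0, "z": 0, "yaw": 0}, {"x": 0, "y": 0, "z": 0, "yaw": 0}, {"x": 0, "y": 0, "z": 0, "yaw": 0}, {"x": 0, "y": 0, "z": 0, "yaw": 0}, {"x": 0, "y": 0, "z": -1, "yaw": 0}, {"x": 0, "y": 0, "z": -4, "yaw": 0}, {"x": 0, "y": 0, "z": -10, "yaw": 0}, {"x": 0, "y": 0, "z": -16, "yaw": 0}, {"x": 0, "y": 0, "z": -18, "yaw": 0}, {"x": 0, "y": 0, "z": -18, "yaw": 0}], gripper=1)

```text
clock: 10.07
eef_pos: [0.6273, -0.3169, 0.2056]
tool_rot: [0.852, 0.524, 0.002, 0.003]
ft_force: [0.8, 0.1, -0.9]
grip_width: 0.085
grasp_force: 0.0
```

```bash
python3 w.py large_tin .6259 -.315 .004; python3 g.py .45 .315 .2 35
```

```text
cam [ 0.66  -0.249  0.348] expect px [311. 211.] [(0.66, array([312., 217.]))]
large_tin [ 0.626  -0.3151] 6.7 iou [0.95] bgr [175. 168. 167.]
t 10.175 tcp [ 0.6255 -0.316   0.201 ] psi -26.8 j [-27.  39.  35.  86.  -0.  90.] w 0.0853 F [0.4 0.5 0. ]
shift cm [ 48.41 -44.11   0.15] yaw -61.8 new psi 34.99999999999999
```

The large tin is seated and centred. Next is the small tin.

Request:
move_arm(motion=[{"x": 48.4, "y": -44.1, "z": 0.2, "yaw": -62}, {"x": 48.4, "y": -44.1, "z": 0.2, "yaw": -62}, {"x": 48.4, "y": -44.1, "z": 0.2, "yaw": -62}, {"x": 48.4, "y": -44.1, "z": 0.2, "yaw": -62}, {"x": 48.4, "y": -44.1, "z": 0.2, "yaw": -62}, {"x": 48.4, "y": -44.1, "z": 0.2, "yaw": -62}, {"x": 48.4, "y": -44.1, "z": 0.2, "yaw": -62}, {"x": 48.4, "y": -44.1, "z": 0.2, "yaw": -62}, {"x": 48.4, "y": -44.1, "z": 0.2, "yaw": -62}, {"x": 48.4, "y": -44.1, "z": 0.2, "yaw": -62}, {"x": 48.4, "y": -44.1, "z": 0.2, "yaw": -62}, {"x": 48.4, "y": -44.1, "z": 0.2, "yaw": -62}, {"x": 48.4, "y": -44.1, "z": 0.2, "yaw": -62}, {"x": 48.4, "y": -44.1, "z": 0.2, "yaw": -62}])

```text
clock: 11.92
eef_pos: [0.4506, 0.3132, 0.1992]
tool_rot: [0.461, 0.887, -0.001, -0.0]
ft_force: [-0.1, 0.4, 0.8]
grip_width: 0.0854
grasp_force: 0.0
```

```bash
python3 w.py small_tin .45 .315; python3 g.py .45 .315 .023 35
```

```text
cam [0.407 0.375 0.342] expect px [316. 212.] [(0.68, array([320., 213.]))]
small_tin [0.4503 0.3175] 6.9 iou [0.91] bgr [197. 189. 186.]
t 12.025 tcp [0.4509 0.3134 0.1997] psi 35.1 j [35. 20.  4. 74. -0. 90.] w 0.0856 F [0.2 0.6 0.5]
shift cm [ 0.18  0.02 17.67] yaw 0.1 new psi 35.0
```

Request:
move_arm(motion=[{"x": 0.35, "y": 0.2, "z": 6, "yaw": 0}, {"x": 0.35, "y": 0.2, "z": 12, "yaw": 0}, {"x": 0.35, "y": 0.2, "z": 15, "yaw": 0}, {"x": 0.35, "y": 0.2, "z": 17, "yaw": 0}, {"x": 0.35, "y": 0.2, "z": 17.7, "yaw": 0}, {"x": 0.35, "y": 0.2, "z": 17.7, "yaw": 0}, {"x": 0.35, "y": 0.2, "z": 17.7, "yaw": 0}])

```text
clock: 12.9
eef_pos: [0.4511, 0.3191, 0.024]
tool_rot: [0.46, 0.888, 0.001, 0.001]
ft_force: [1.0, -0.3, 0.2]
grip_width: 0.0851
grasp_force: 0.0
```

Request:
move_arm(motion=[{"x": 0, "y": 0, "z": 0, "yaw": 0}, {"x": 0, "y": 0, "z": 0, "yaw": 0}, {"x": 0, "y": 0, "z": 0, "yaw": 0}, {"x": 0, "y": 0, "z": 0, "yaw": 0}, {"x": 0, "y": 0, "z": 0, "yaw": 0}, {"x": 0, "y": 0, "z": 0, "yaw": 0}, {"x": 0, "y": 0, "z": 0, "yaw": 0}], gripper=-1)

```text
clock: 13.78
eef_pos: [0.4506, 0.3191, 0.0235]
tool_rot: [0.46, 0.888, 0.001, 0.0]
ft_force: [-0.3, 0.3, 5.9]
grip_width: 0.0384
grasp_force: 60.2
```

```bash
python3 g.py .6051 -.1433 .14 -13
```

```text
t 13.775 tcp [0.4506 0.3191 0.0235] psi 35.2 j [ 35.  30. -10.  51.   0.  90.] w 0.0384 F [-0.3  0.3  5.9]
shift cm [-46.69 -14.01 -11.67] yaw 48.2 new psi -13.0
```

Request:
move_arm(motion=[{"x": 0, "y": 0, "z": -4, "yaw": 0}, {"x": 0, "y": 0, "z": -9, "yaw": 0}, {"x": -4, "y": -1, "z": -11.7, "yaw": 4}, {"x": -9, "y": -3, "z": -11.7, "yaw": 9}, {"x": -14, "y": -4.5, "z": -11.7, "yaw": 15}, {"x": -19, "y": -6, "z": -11.7, "yaw": 20}, {"x": -24, "y": -7, "z": -11.7, "yaw": 25}, {"x": -29, "y": -9, "z": -11.7, "yaw": 30}, {"x": -34, "y": -10.5, "z": -11.7, "yaw": 35}, {"x": -39, "y": -12, "z": -11.7, "yaw": 40}, {"x": -43, "y": -13, "z": -11.7, "yaw": 45}, {"x": -46, "y": -13.8, "z": -11.7, "yaw": 48}, {"x": -46.7, "y": -14, "z": -11.7, "yaw": 48}, {"x": -46.7, "y": -14, "z": -11.7, "yaw": 48}])

```text
clock: 15.52
eef_pos: [0.6042, -0.1435, 0.1389]
tool_rot: [0.782, 0.624, -0.0, -0.001]
ft_force: [0.1, 0.3, -1.0]
grip_width: 0.0385
grasp_force: 60.4
```

```bash
python3 g.py .6051 -.1433 .0275 -13
```

```text
t 15.525 tcp [ 0.6042 -0.1435  0.1389] psi -12.8 j [-13.  30.  11.  71.   0.  89.] w 0.0385 F [ 0.1  0.3 -1. ]
shift cm [ 0.03  0.1  11.14] yaw 0.2 new psi -12.999999999999998
```

Adding the 1 mm tin offset along tool x, I'll lower it.

Request:
move_arm(motion=[{"x": 0.1, "y": 0.1, "z": 4, "yaw": 0}, {"x": 0.1, "y": 0.1, "z": 7, "yaw": 0}, {"x": 0.1, "y": 0.1, "z": 8.5, "yaw": 0}, {"x": 0.1, "y": 0.1, "z": 9.5, "yaw": 0}, {"x": 0.1, "y": 0.1, "z": 10.2, "yaw": 0}, {"x": 0.1, "y": 0.1, "z": 10.7, "yaw": 0}, {"x": 0.1, "y": 0.1, "z": 11, "yaw": 0}, {"x": 0.1, "y": 0.1, "z": 11.15, "yaw": 0}, {"x": 0.1, "y": 0.1, "z": 11.15, "yaw": 0}])

```text
clock: 16.65
eef_pos: [0.6062, -0.143, 0.0285]
tool_rot: [0.782, 0.624, 0.0, 0.0]
ft_force: [-0.9, 0.5, -1.2]
grip_width: 0.0387
grasp_force: 60.5
```

Request:
move_arm(motion=[{"x": 0, "y": 0, "z": 0.1, "yaw": 0}, {"x": 0, "y": 0, "z": 0.1, "yaw": 0}, {"x": 0, "y": 0, "z": 0.1, "yaw": 0}])

```text
clock: 17.02
eef_pos: [0.6063, -0.143, 0.0275]
tool_rot: [0.782, 0.624, 0.0, 0.0]
ft_force: [0.8, 0.2, -0.2]
grip_width: 0.039
grasp_force: 60.7
```

Request:
move_arm(motion=[{"x": 0, "y": 0, "z": 0.05, "yaw": 0}, {"x": 0, "y": 0, "z": 0.05, "yaw": 0}])

```text
clock: 17.27
eef_pos: [0.6064, -0.143, 0.0275]
tool_rot: [0.782, 0.624, 0.0, 0.0]
ft_force: [-1.7, 0.5, 5.3]
grip_width: 0.0388
grasp_force: 60.7
```

Request:
move_arm(motion=[{"x": 0, "y": 0, "z": 0, "yaw": 0}, {"x": 0, "y": 0, "z": 0, "yaw": 0}, {"x": 0, "y": 0, "z": 0, "yaw": 0}, {"x": 0, "y": 0, "z": 0, "yaw": 0}, {"x": 0, "y": 0, "z": -1, "yaw": 0}, {"x": 0, "y": 0, "z": -4, "yaw": 0}, {"x": 0, "y": 0, "z": -10, "yaw": 0}, {"x": 0, "y": 0, "z": -16, "yaw": 0}, {"x": 0, "y": 0, "z": -18, "yaw": 0}, {"x": 0, "y": 0, "z": -18, "yaw": 0}], gripper=1)

```text
clock: 18.52
eef_pos: [0.6076, -0.1432, 0.2101]
tool_rot: [0.782, 0.624, 0.002, 0.002]
ft_force: [0.4, 0.1, 1.1]
grip_width: 0.0853
grasp_force: 0.0
```

```bash
python3 w.py small_tin .6051 -.1433 .004; python3 g.py .62 .010 .2 -9.6
```

```text
cam [ 0.623 -0.069  0.353] expect px [311. 212.] [(0.78, array([311., 218.]))]
small_tin [ 0.6051 -0.1444] 2.4 iou [0.92] bgr [181. 174. 172.]
t 18.625 tcp [ 0.6056 -0.1428  0.2061] psi -12.8 j [-13.  29.  18.  80.   0.  90.] w 0.0857 F [ 0.3  1.2 -0.5]
shift cm [15.22 -1.98  0.61] yaw -3.2 new psi -9.599999999999993
```

The small tin is seated. Next is the hex carton.

Request:
move_arm(motion=[{"x": 15.2, "y": -2, "z": 0.6, "yaw": -3.2}, {"x": 15.2, "y": -2, "z": 0.6, "yaw": -3.2}, {"x": 15.2, "y": -2, "z": 0.6, "yaw": -3.2}, {"x": 15.2, "y": -2, "z": 0.6, "yaw": -3.2}, {"x": 15.2, "y": -2, "z": 0.6, "yaw": -3.2}, {"x": 15.2, "y": -2, "z": 0.6, "yaw": -3.2}])

```text
clock: 19.38
eef_pos: [0.6199, 0.0084, 0.2002]
tool_rot: [0.764, 0.645, -0.001, -0.0]
ft_force: [0.2, -0.2, 0.1]
grip_width: 0.0852
grasp_force: 0.0
```

```bash
python3 w.py hex_box .62 .01; python3 g.py .62 .01 .023 -9.6
```

```text
cam [0.632 0.083 0.343] expect px [315. 211.] [(0.61, array([316., 216.])), (0.43, array([197., 411.]))]
hex_box [0.6197 0.0106] -8.3 iou [0.97] bgr [ 90. 137. 181.]
t 19.475 tcp [0.6202 0.0084 0.2006] psi -9.7 j [  1.  28.  17.  79.  -0. 100.] w 0.0856 F [-0.   0.3  1.4]
shift cm [ 0.15 -0.04 17.76] yaw -0.1 new psi -9.600000000000005
```

Request:
move_arm(motion=[{"x": 0.2, "y": -0.1, "z": 6, "yaw": -1}, {"x": 0.2, "y": -0.1, "z": 12, "yaw": -1}, {"x": 0.2, "y": -0.1, "z": 15, "yaw": -1}, {"x": 0.2, "y": -0.1, "z": 17, "yaw": -1}, {"x": 0.2, "y": -0.1, "z": 17.7, "yaw": -1}, {"x": 0.2, "y": -0.1, "z": 17.7, "yaw": -1}, {"x": 0.2, "y": -0.1, "z": 17.7, "yaw": -1}])

```text
clock: 20.35
eef_pos: [0.6207, 0.0117, 0.0252]
tool_rot: [0.758, 0.652, 0.001, 0.001]
ft_force: [0.8, 0.4, -1.1]
grip_width: 0.0852
grasp_force: 0.0
```

Request:
move_arm(motion=[{"x": 0, "y": 0, "z": 0, "yaw": 0}, {"x": 0, "y": 0, "z": 0, "yaw": 0}, {"x": 0, "y": 0, "z": 0, "yaw": 0}, {"x": 0, "y": 0, "z": 0, "yaw": 0}, {"x": 0, "y": 0, "z": 0, "yaw": 0}, {"x": 0, "y": 0, "z": 0, "yaw": 0}, {"x": 0, "y": 0, "z": 0, "yaw": 0}], gripper=-1)

```text
clock: 21.22
eef_pos: [0.6203, 0.012, 0.0246]
tool_rot: [0.758, 0.652, 0.001, 0.0]
ft_force: [-0.3, -0.0, 5.2]
grip_width: 0.0452
grasp_force: 62.0
```

```bash
python3 g.py .4473 -.3145 .16 -5.6
```

```text
t 21.225 tcp [0.6203 0.012  0.0246] psi -8.6 j [  1.  36.   2.  56.   0. 100.] w 0.0452 F [-0.3 -0.   5.2]
shift cm [-34.86 -12.2  -13.57] yaw -3.0 new psi -5.599999999999998
```

Request:
move_arm(motion=[{"x": 0, "y": 0, "z": -4, "yaw": 0}, {"x": 0, "y": 0, "z": -9, "yaw": 0}, {"x": -1, "y": 0, "z": -13.5, "yaw": 0}, {"x": -5, "y": -2, "z": -13.5, "yaw": 0}, {"x": -10, "y": -4, "z": -13.5, "yaw": -1}, {"x": -15, "y": -6, "z": -13.5, "yaw": -2}, {"x": -20, "y": -8, "z": -13.5, "yaw": -3}, {"x": -25, "y": -9, "z": -13.5, "yaw": -3}, {"x": -30, "y": -11, "z": -13.5, "yaw": -3}, {"x": -34, "y": -12, "z": -13.5, "yaw": -3}, {"x": -34.8, "y": -12.2, "z": -13.5, "yaw": -3}, {"x": -34.8, "y": -12.2, "z": -13.5, "yaw": -3}])

```text
clock: 22.72
eef_pos: [0.4464, -0.3138, 0.158]
tool_rot: [0.741, 0.671, 0.0, -0.001]
ft_force: [0.9, 1.0, -1.1]
grip_width: 0.0455
grasp_force: 62.2
```

```bash
python3 g.py .4473 -.314 .0286 -5.6
```

```text
t 22.725 tcp [ 0.4464 -0.3138  0.158 ] psi -5.7 j [-35.  21.  -0.  68.   0.  61.] w 0.0455 F [ 0.9  1.  -1.1]
shift cm [-0.03  0.11 12.94] yaw -0.1 new psi -5.599999999999999
```

Request:
move_arm(motion=[{"x": 0.1, "y": 0.1, "z": 4, "yaw": 0}, {"x": 0.1, "y": 0.1, "z": 7, "yaw": 0}, {"x": 0.1, "y": 0.1, "z": 9.5, "yaw": 0}, {"x": 0.1, "y": 0.1, "z": 11, "yaw": 0}, {"x": 0.1, "y": 0.1, "z": 11.7, "yaw": 0}, {"x": 0.1, "y": 0.1, "z": 12.3, "yaw": 0}, {"x": 0.1, "y": 0.1, "z": 12.7, "yaw": 0}, {"x": 0.1, "y": 0.1, "z": 12.9, "yaw": 0}, {"x": 0.1, "y": 0.1, "z": 12.9, "yaw": 0}, {"x": 0.1, "y": 0.1, "z": 12.9, "yaw": 0}])

```text
clock: 23.98
eef_pos: [0.4482, -0.3133, 0.0302]
tool_rot: [0.741, 0.672, 0.0, 0.0]
ft_force: [0.0, -0.2, -1.6]
grip_width: 0.045
grasp_force: 62.2
```

Request:
move_arm(motion=[{"x": 0, "y": 0, "z": 0.1, "yaw": 0}, {"x": 0, "y": 0, "z": 0.2, "yaw": 0}, {"x": 0, "y": 0, "z": 0.2, "yaw": 0}, {"x": 0, "y": 0, "z": 0.2, "yaw": 0}])

```text
clock: 24.48
eef_pos: [0.4482, -0.3132, 0.0288]
tool_rot: [0.741, 0.672, 0.0, 0.0]
ft_force: [-2.4, 1.3, 5.4]
grip_width: 0.0453
grasp_force: 62.9
```

Contact is at the predicted floor height, so I'll release and rise.

Request:
move_arm(motion=[{"x": 0, "y": 0, "z": 0, "yaw": 0}, {"x": 0, "y": 0, "z": 0, "yaw": 0}, {"x": 0, "y": 0, "z": 0, "yaw": 0}, {"x": 0, "y": 0, "z": 0, "yaw": 0}, {"x": 0, "y": 0, "z": -1, "yaw": 0}, {"x": 0, "y": 0, "z": -4, "yaw": 0}, {"x": 0, "y": 0, "z": -10, "yaw": 0}, {"x": 0, "y": 0, "z": -16, "yaw": 0}, {"x": 0, "y": 0, "z": -18, "yaw": 0}, {"x": 0, "y": 0, "z": -18, "yaw": 0}], gripper=1)

```text
clock: 25.72
eef_pos: [0.4492, -0.3139, 0.2107]
tool_rot: [0.741, 0.672, 0.001, 0.003]
ft_force: [0.2, -0.1, -1.1]
grip_width: 0.0856
grasp_force: 0.0
```

```bash
python3 w.py hex_box .4473 -.314 .004; python3 g.py .459 -.002 .2 -36; ls -t pics|head -1
```

```text
cam [ 0.455 -0.238  0.353] expect px [312. 211.] [(0.71, array([313., 214.]))]
hex_box [ 0.4475 -0.3148] 54.4 iou [0.98] bgr [ 86. 132. 175.]
t 25.825 tcp [ 0.4476 -0.3127  0.2071] psi -5.6 j [-35.  20.   5.  75.   0.  61.] w 0.0856 F [-0.4 -0.5  0.2]
shift cm [31.03 -1.89  0.73] yaw 30.4 new psi -36.0
w_hex_box_25.82.png
```

Request:
move_arm(motion=[{"x": 31, "y": -1.9, "z": 0.7, "yaw": 30.4}, {"x": 31, "y": -1.9, "z": 0.7, "yaw": 30.4}, {"x": 31, "y": -1.9, "z": 0.7, "yaw": 30.4}, {"x": 31, "y": -1.9, "z": 0.7, "yaw": 30.4}, {"x": 31, "y": -1.9, "z": 0.7, "yaw": 30.4}, {"x": 31, "y": -1.9, "z": 0.7, "yaw": 30.4}, {"x": 31, "y": -1.9, "z": 0.7, "yaw": 30.4}, {"x": 31, "y": -1.9, "z": 0.7, "yaw": 30.4}, {"x": 31, "y": -1.9, "z": 0.7, "yaw": 30.4}])

```text
clock: 26.95
eef_pos: [0.4593, -0.0042, 0.2006]
tool_rot: [0.892, 0.453, -0.0, 0.0]
ft_force: [-0.6, 0.3, -0.6]
grip_width: 0.0853
grasp_force: 0.0
```

```bash
python3 w.py oblong_box .459 -.002; python3 g.py .459 -.002 .0205 -36;  ls -t pics|head -1
```

```text
cam [0.503 0.057 0.343] expect px [314. 210.] [(0.77, array([315., 210.])), (0.61, array([219., 296.]))]
oblong_box [ 0.4596 -0.0016] 53.1 iou [0.94] bgr [ 88. 133. 175.]
t 27.05 tcp [ 0.4594 -0.0039  0.2008] psi -36.1 j [ -0.  10.  -9.  71.  -0. 126.] w 0.0855 F [ 0.5 -0.2  0.1]
shift cm [ 0.13 -0.15 18.03] yaw -0.1 new psi -36.0
w_oblong_box_27.05.png
```

Request:
move_arm(motion=[{"x": 0.2, "y": -0.1, "z": 6, "yaw": 0.5}, {"x": 0.2, "y": -0.1, "z": 12, "yaw": 0.5}, {"x": 0.2, "y": -0.1, "z": 15, "yaw": 0.5}, {"x": 0.2, "y": -0.1, "z": 17, "yaw": 0.5}, {"x": 0.2, "y": -0.1, "z": 18, "yaw": 0.5}, {"x": 0.2, "y": -0.1, "z": 18, "yaw": 0.5}, {"x": 0.2, "y": -0.1, "z": 18, "yaw": 0.5}])

```text
clock: 27.92
eef_pos: [0.4607, -0.0006, 0.0217]
tool_rot: [0.893, 0.45, 0.001, 0.0]
ft_force: [0.2, -0.9, -0.3]
grip_width: 0.0852
grasp_force: 0.0
```

Request:
move_arm(motion=[{"x": 0, "y": 0, "z": 0, "yaw": 0}, {"x": 0, "y": 0, "z": 0, "yaw": 0}, {"x": 0, "y": 0, "z": 0, "yaw": 0}, {"x": 0, "y": 0, "z": 0, "yaw": 0}, {"x": 0, "y": 0, "z": 0, "yaw": 0}, {"x": 0, "y": 0, "z": 0, "yaw": 0}, {"x": 0, "y": 0, "z": 0, "yaw": 0}], gripper=-1)

```text
clock: 28.8
eef_pos: [0.4603, -0.0004, 0.0214]
tool_rot: [0.893, 0.45, 0.001, 0.0]
ft_force: [0.2, -0.4, 4.7]
grip_width: 0.0352
grasp_force: 60.8
```

```bash
python3 g.py .4557 -.1598 .14 -2.6
```

```text
t 28.8 tcp [ 4.603e-01 -4.000e-04  2.140e-02] psi -36.5 j [ -0.  21. -24.  44.   0. 126.] w 0.0352 F [ 0.2 -0.4  4.7]
shift cm [-13.08   9.12 -11.86] yaw -33.9 new psi -2.6000000000000014
```

Request:
move_arm(motion=[{"x": 0, "y": 0, "z": -4, "yaw": 0}, {"x": 0, "y": 0, "z": -9, "yaw": 0}, {"x": -1, "y": 1, "z": -11.8, "yaw": -4}, {"x": -4, "y": 3, "z": -11.8, "yaw": -11}, {"x": -7, "y": 5, "z": -11.8, "yaw": -19}, {"x": -10, "y": 7, "z": -11.8, "yaw": -27}, {"x": -12.5, "y": 8.8, "z": -11.8, "yaw": -33}, {"x": -13, "y": 9.1, "z": -11.8, "yaw": -34}, {"x": -13, "y": 9.1, "z": -11.8, "yaw": -34}, {"x": -13, "y": 9.1, "z": -11.8, "yaw": -34}])

```text
clock: 30.05
eef_pos: [0.4553, -0.1581, 0.1385]
tool_rot: [0.722, 0.692, -0.0, -0.001]
ft_force: [-0.2, 1.0, -2.2]
grip_width: 0.0352
grasp_force: 60.5
```

```bash
python3 g.py .4557 -.1598 .0254 -2.6
```

```text
t 30.05 tcp [ 0.4553 -0.1581  0.1385] psi -2.5 j [-19.  15. -12.  63.   0.  73.] w 0.0352 F [-0.2  1.  -2.2]
shift cm [-0.18  0.06 11.31] yaw 0.1 new psi -2.600000000000007
```

Request:
move_arm(motion=[{"x": 0, "y": 0, "z": 4, "yaw": 0}, {"x": 0, "y": 0, "z": 7, "yaw": 0}, {"x": 0, "y": 0, "z": 8.5, "yaw": 0}, {"x": 0, "y": 0, "z": 9.5, "yaw": 0}, {"x": 0, "y": 0, "z": 10.2, "yaw": 0}, {"x": 0, "y": 0, "z": 10.8, "yaw": 0}, {"x": 0, "y": 0, "z": 11.2, "yaw": 0}, {"x": 0, "y": 0, "z": 11.3, "yaw": 0}, {"x": 0, "y": 0, "z": 11.4, "yaw": 0}, {"x": 0, "y": 0, "z": 11.4, "yaw": 0}])

```text
clock: 31.3
eef_pos: [0.4558, -0.1592, 0.0254]
tool_rot: [0.722, 0.691, 0.0, 0.0]
ft_force: [-1.3, 0.5, 2.3]
grip_width: 0.0356
grasp_force: 60.8
```

Contact at the expected height, so I'll release, rise and check.

Request:
move_arm(motion=[{"x": 0, "y": 0, "z": 0, "yaw": 0}, {"x": 0, "y": 0, "z": 0, "yaw": 0}, {"x": 0, "y": 0, "z": 0, "yaw": 0}, {"x": 0, "y": 0, "z": 0, "yaw": 0}, {"x": 0, "y": 0, "z": -1, "yaw": 0}, {"x": 0, "y": 0, "z": -4, "yaw": 0}, {"x": 0, "y": 0, "z": -10, "yaw": 0}, {"x": 0, "y": 0, "z": -16, "yaw": 0}, {"x": 0, "y": 0, "z": -20, "yaw": 0}, {"x": 0, "y": 0, "z": -20, "yaw": 0}, {"x": 0, "y": 0, "z": -20, "yaw": 0}], gripper=1)

```text
clock: 32.67
eef_pos: [0.4551, -0.1589, 0.2246]
tool_rot: [0.722, 0.692, -0.0, -0.0]
ft_force: [-0.4, 0.2, -0.6]
grip_width: 0.0853
grasp_force: 0.0
```

```bash
python3 w.py oblong_box .4557 -.1598 .004; mv $(ls -t pics/w_ob*|head -1) pics/last.png; python3 -c "
from workcell import bot;import cv2
im=bot.camera('side');cv2.imwrite('pics/side1.png',cv2.resize(im[90:290,150:470],(800,500)))"
```

```text
cam [ 0.458 -0.083  0.367] expect px [316. 208.] [(0.68, array([313., 208.])), (0.67, array([172.,  32.]))]
oblong_box [ 0.4552 -0.1598] 87.5 iou [0.95] bgr [ 86. 132. 174.]
```

View pics/last.png

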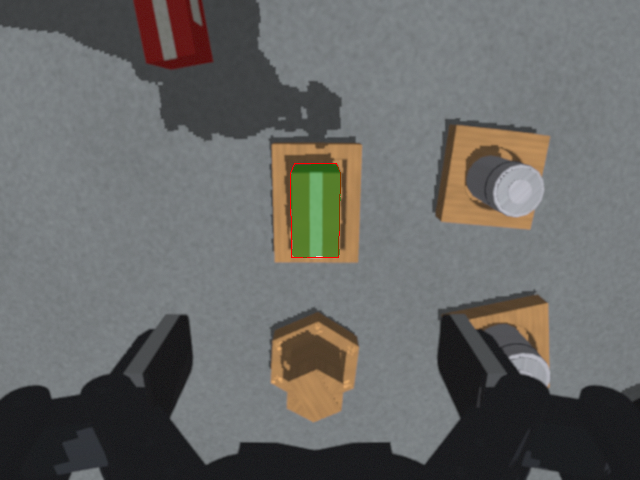

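View pics/side1.png

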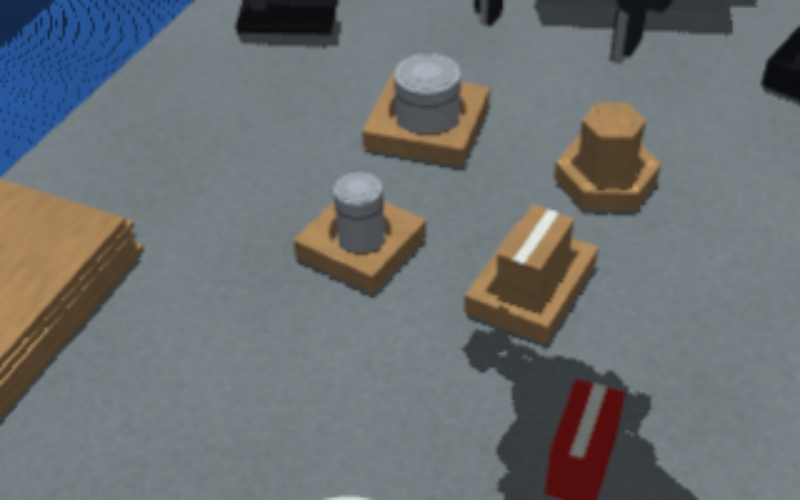

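All four goods stand upright and down in their own cut-outs: oblong at (316,210) in the wrist view, and the others visible in the side view. The gripper is clear of everything.

```bash
python3 -c "
from workcell import bot;print(bot.job_done())"
```

```text
the job is handed in; nothing more can be done
None
```

All four goods were lowered into their matching inserts, the cameras showed each one upright and fully down, and the job was handed in at about 33 s of the 102 s allowed; the tape roll, stapler and look-alikes were not touched.

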